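# Serve a praline with the sprung tongs

## Robot

A 6-joint arm with a two-finger parallel gripper is mounted at the origin on a cart in front of the work surface, level with it; the furniture and walls round the work are solid. World frame = base frame: x ahead of the robot, y to its left, z up, the work surface at z = 0. Lengths are in mm, angles in degrees, forces in N, time in s.
With the tool pointing down it reaches from about 300 to 850 mm from the base axis. Payload 4.2 kg.
Tool frame: the origin (TCP) lies between the finger pads; the fingertips stand 11 mm ahead of it and the grasp point (between the pads) lies 8 mm behind it (env.tips_ahead is the distance from the TCP to the fingertips, in mm); z points along the fingers, y is the line along which they close (so a half turn about z gives the same grasp; the last joint's range is limited). The gripper opens to 91 mm and grips with 3 to 60 N. Pads are 32 mm wide; open, the fingers measure 118 mm over their backs; the gripper's body (76 mm by 178 mm) begins 60 mm behind the grasp point.
Start: joints at [63.77, 18.312, 89.639, -0, 72.044, -1.146], TCP at [243.774, 520.784, 224.976] pointing down, gripper open.
Joint ranges: [-177.97, 177.97], [-48.28, 115.42], [12.27, 149.76], [-77.06, 257.06], [2.81, 150.46], [-146.56, 146.56]. Speed limits (degrees/s): [147.25, 147.25, 180, 180, 180, 180].

## Interface

Orientations are given as [roll, pitch, yaw] about the fixed x, y, z axes, in that order (R = Rz(yaw) Ry(pitch) Rx(roll)).
In Python, from workcell import env, cams gives the robot as it stands.
- The arm moves only by the tool step_arm, never from a script. Its arguments are lists of equal length, an entry for each row: "linear": the shift along the tool's x, y, z in units of 30 cm (1.0 is 30 cm), a list of three; "turn": the turn about the tool's z in units of 360 degrees (1.0 is 360 degrees). In form: {"linear": [[tx, ty, tz], ...], "turn": [turn, ...]}. A call has 1 to 20 rows; each row is the pose to reach, as a shift and turn from the pose commanded when the call began, along the tool's axes at that moment, turning the shorter way round; what a row does not reach only later rows make up. A row lasts 1/8 s, in which the tool goes at most 62.5 mm and 10.7 degrees, less where a joint would pass 70% of its speed; a pose out of reach is approached as far as the arm can. A call with a number of a shift or a turn outside -1 to 1 is refused whole. A call with a gripper value outside its range is refused whole. "fingers" is the closure, from -1 (fully open) to 1 (shut), so that 0 is half open, set as the call begins (left out, the last holds). The fingers move at their own pace and stop on an object; "force" is the grip in N (left out, the last holds). Time passes only in rows, so rows that repeat a pose let the fingers close. It gives the time, the measured TCP pose, the force, the opening and the grip force at its end, in the units of the state.
- env.state(): the state, without advancing time (a new reading comes with each control period).
- cams.grab_frame(name): name is "scene" or "top" or "wrist"; returns a dict with "color" (384x512x3 uint8, blue, green, red), "fx", "fy", "cx", "cy" (pixels), "dist" ([k1, k2, p1, p2, k3] as OpenCV has them; the pictures are not rectified), "extrinsics" (4x4, takes a point from camera to world coordinates); the wrist camera has in their place "tool_from_camera" (4x4, takes a point from camera to tool coordinates, whose origin is the TCP and whose axes are the flange's). Camera axes: x right, y down, z forward; pixel columns grow to the right and rows downward; lengths in mm; the calibration is good to about 2 mm. A picture is of the moment at which its call begins: read the wrist's pose just before it. There is no depth.
- env.job_done(): hands the job in; it is judged then, once.
The state is a dict: "time_s": time; "qpos": joint angles; "qvel": joint speeds; "effort": joint torques, N m; "ee_pos": TCP position; "ee_rot": TCP orientation; "force": force on the tool from outside, world axes, zero at the start; "torque": the same for the moment, N m; "gripper_width": finger opening in mm; "gripper_force": force on a finger pad.
Only numpy, scipy, OpenCV 4.12 (cv2) and the standard library are available. Lean on these libraries where they do the work, as an engineer would, in place of code of your own. Each camera call takes 0.05 s, during which the arm holds its last target. There are 200 camera calls.

## Task

Using the sprung tongs, take the round praline from the marble slab and set it down gently in the middle of the white saucer, without touching the pralines with the gripper itself and leaving the square praline where it is. Then lay the tongs flat on the worktop and let go of them.

Things in the scene. Friction and masses are not known exactly. Their poses are not given: they have to be found in the camera images.
- tongs: Steel tongs, flat, 187 mm long, 22 mm high, 0.1 kg; V of two arms hinged at a round bow, sprung open. Hold them by the black rubber grips (50 mm long, 51 mm over their outsides when open). Origin: underside (z 0 when lying), midway between the grips; x to the tips, y across, z up. Each grip springs out with 3.4 N open, 6.4 N on a 28 mm part. Held 46 mm over the grips, they carry with jaws open.
- tongs_jaws (a point): Point midway between the flat jaws, 75 mm ahead of the tongs' origin and 11 mm above their underside. Jaws are 26 mm long, 20 mm high; gap 54 mm open, 44 mm with the grips held at 46 mm, 28 mm at 37 mm over the grips, 16 mm at the end stop (31 mm). Both arms close evenly. A squeeze of 15 to 25 N holds a part well.
- round_praline: The round chocolate praline: an upright disc 28 mm across and 20 mm high with a swirl on top, 20 g. Origin: centre of its underside, z up. It stands on a marble slab 120 x 190 x 6 mm (fixed, top at z = 6 mm), beside the square praline, about 90 mm away along the slab's long side.
- square_praline: The square chocolate praline, 28 x 28 x 20 mm with a cross on top, on the same slab. Origin: centre of its underside. It stays where it is.
- saucer: White ceramic saucer, 130 mm across, fixed to the worktop, with a low rim 11 mm high. Origin: centre of its underside, on the worktop; its inner floor is flat, 80 mm across and 5 mm above that.
Mind the look-alikes: they are no part of the job. There is more than one size of the tongs; the one meant has the size given above.

How it is judged (in metres and radians):
On the way, in this order (a step that is already met when the one before it is completed fails the run):
1. the round praline is lifted clear of the slab in the tongs (height (world z) of round_praline above 0.018 m and contact force between tongs and round_praline above 0.2 N), for 0.2 s.
2. still held by the tongs, it is lowered to within about 15 mm of the saucer's floor, not dropped from higher (horizontal distance between round_praline and saucer below 0.03 m and z of round_praline in the frame of saucer below 0.02 m and contact force between tongs and round_praline above 0.1 N).
At the end, for the whole second after the job is handed in: The round praline stands upright (within 0.2 rad) and still on the saucer's floor, its centre within 30 mm of the saucer's centre, free of the tongs; the square praline is within 15 mm of where it was; the tongs lie still and flat on the worktop (origin under 6 mm high, tilt under 0.1 rad) (horizontal distance between round_praline and saucer below 0.03 m and z of round_praline in the frame of saucer below 0.012 m and angle between round_praline's own z axis and vertical below 0.2 rad and linear speed of each of round_praline, tongs below 0.02 m/s and contact force between tongs and round_praline below 0.02 N and distance of square_praline from where it was at the start of the episode below 0.015 m and height (world z) of tongs below 0.006 m and angle between tongs's own z axis and vertical below 0.1 rad); the robot touches nothing.
It fails at once if the gripper's fingers touch the round praline (contact force between the fingers and round_praline above 0.2 N).
It fails at once if the gripper's fingers touch the square praline (contact force between the fingers and square_praline above 0.2 N).
It fails at once if the square praline is pushed away (distance of square_praline from where it was at the start of the episode above 0.015 m).
It also fails if it takes over 51 s, if anything falls off the work surface, if the arm or the gripper's body presses on something with over 40 N, if the wrist force passes 120 N, or if a joint passes its speed limit or range.

## Working session

There is one attempt and no reset: what is moved stays moved. The work goes in short steps, Python scripts to look and compute and a tool call to move; the robot and the scene stay as the last step left them, time stands still between calls to the robot, and variables do not carry over. Pictures are saved under pics/ and viewed, at most 10 in all, crops included, and the job is handed in when it is done.

Besides the shell and the picture viewer there is one more tool, called after "Emit:" by a JSON object that holds its "op" and its "data". step_arm: Moves the arm, as the interface text tells. Its arguments: {"type":"object","properties":{"linear":{"type":"array"},"turn":{"type":"array"},"fingers":{"type":"number"},"force":{"type":"number"}},"required":["linear","turn"]}

```bash
ls; mkdir -p pics; python3 - <<'E'
from workcell import env, cams
import cv2,numpy as np,pickle
s=env.state(); print(s)
F={}
for n in("scene","top","wrist"):
    f=cams.grab_frame(n); F[n]=f
    print(n,{k:(np.round(v,3).tolist() if k!='color' else 0) for k,v in f.items()})
pickle.dump((s,F),open('f0.pkl','wb'))
a=cv2.resize(F['top']['color'],(800,600)); cv2.imwrite('pics/top0.png',a)
cv2.imwrite('pics/scene0.png',cv2.resize(F['scene']['color'],(800,600)))
E
```

```text
pics
{'time_s': 0.0, 'qpos': array([ 6.37699733e+01,  1.83519735e+01,  8.97074986e+01, -1.13359877e-03,
        7.20430616e+01, -1.14333500e+00]), 'qvel': array([ 0.00603974,  0.03386329, -0.09301034,  0.03747555,  0.00605115,
        0.06877199]), 'effort': array([ 1.79686094e-04, -4.12470388e+01, -2.31968540e+01,  7.26274727e-02,
        4.59548912e-02, -1.43536422e-04]), 'ee_pos': array([243.5579704 , 520.32672695, 224.10952696]), 'ee_rot': array([-1.79897465e+02, -9.68380548e-04,  1.54913658e+02]), 'force': array([ 0.00081665, -0.32832623,  0.67929626]), 'torque': array([ 0.05585983, -0.04753968, -0.03800232]), 'gripper_force': 0.0, 'gripper_width': 91.28461596649765}
scene {'color': 0, 'fx': 498.983, 'fy': 498.983, 'cx': 252.051, 'cy': 192.194, 'dist': [-0.016, 0.0, 0.0, 0.0, 0.0], 'extrinsics': [[0.488, -0.46, 0.742, -376.575], [-0.873, -0.265, 0.41, -528.331], [0.008, -0.847, -0.531, 670.964], [0.0, 0.0, 0.0, 1.0]]}
top {'color': 0, 'fx': 459.872, 'fy': 459.872, 'cx': 260.226, 'cy': 195.808, 'dist': [-0.139, 0.0, 0.0, 0.0, 0.0], 'extrinsics': [[-0.016, -0.987, 0.157, 342.413], [-1.0, 0.016, -0.002, -16.074], [-0.0, -0.157, -0.988, 1164.558], [0.0, 0.0, 0.0, 1.0]]}
wrist {'color': 0, 'fx': 328.979, 'fy': 328.979, 'cx': 261.551, 'cy': 187.059, 'dist': [-0.087, 0.0, 0.0, 0.0, 0.0], 'tool_from_camera': [[0.001, -0.972, -0.234, 65.958], [1.0, 0.001, 0.0, 0.417], [0.0, -0.234, 0.972, -159.805], [0.0, 0.0, 0.0, 1.0]]}
```

View pics/top0.png

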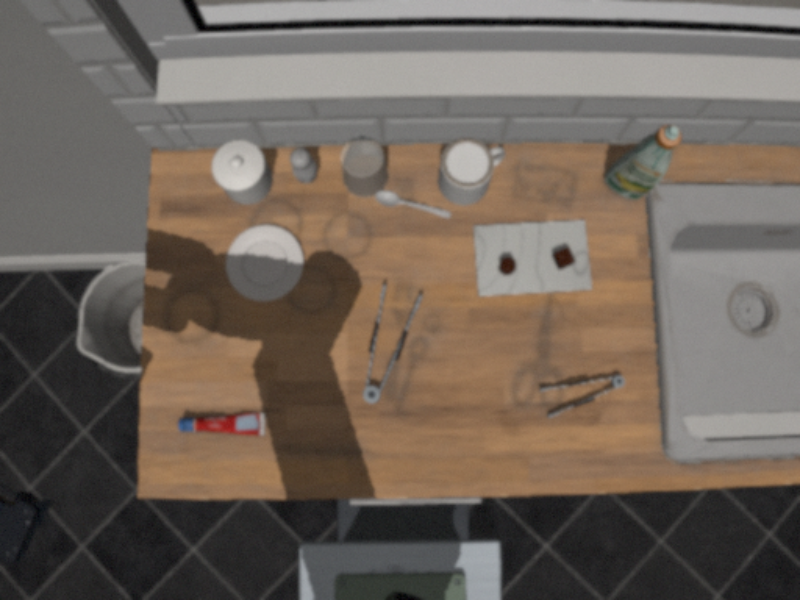

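View pics/scene0.png

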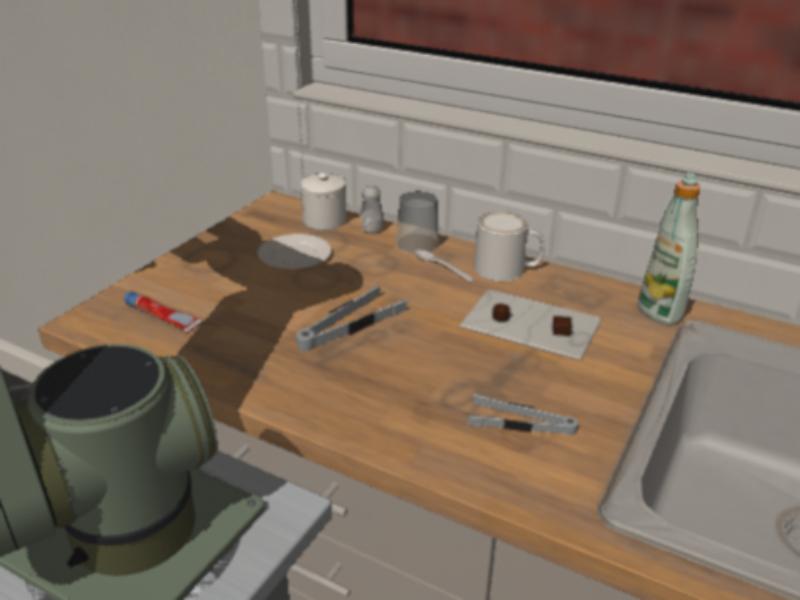

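The top view shows the round praline at (507,264) and the square at (564,257) on the slab, with the saucer at (265,262). Two tongs could be meant: the big pair with its bow at (372,395) and tips near (385,282)/(420,292), about 185 mm long, and the small pair with its bow at (620,380), about 130 mm long. The big pair fits the 187 mm given. Now I'll measure with the calibration.

```bash
cat > h.py <<'E'
import cv2,numpy as np
from scipy.spatial.transform import Rotation as R
def K(f): return np.array([[f['fx'],0,f['cx']],[0,f['fy'],f['cy']],[0,0,1.]])
def T(f,s=None):
    if 'extrinsics' in f: return np.array(f['extrinsics'])
    M=np.eye(4); M[:3,:3]=R.from_euler('xyz',s['ee_rot'],degrees=True).as_matrix(); M[:3,3]=s['ee_pos']
    return M@np.array(f['tool_from_camera'])
def ray(f,px,s=None):
    p=cv2.undistortPoints(np.array(px,float).reshape(-1,1,2),K(f),np.array(f['dist'],float))[:,0]
    M=T(f,s); return M[:3,3],np.c_[p,np.ones(len(p))]@M[:3,:3].T
def plane(f,px,z,s=None):
    o,d=ray(f,px,s); return o+d*((z-o[2])/d[:,2:])
def cross(r1,r2):
    o1,d1=r1[0],r1[1][0]; o2,d2=r2[0],r2[1][0]
    t=np.linalg.lstsq(np.c_[d1,-d2],o2-o1,rcond=None)[0]
    a,b=o1+t[0]*d1,o2+t[1]*d2; return (a+b)/2,np.linalg.norm(a-b)
def blobs(mask,amin):
    n,l,st,c=cv2.connectedComponentsWithStats(mask.astype(np.uint8))
    return [(st[i,4],st[i,:4].tolist(),c[i].round(1).tolist()) for i in range(1,n) if st[i,4]>=amin]
E
python3 - <<'E'
import pickle; from h import *
s,F=pickle.load(open('f0.pkl','rb'))
for n,roi in(('top',(300,135,85,60)),('scene',(290,180,100,60))):
    im=F[n]['color']; x,y,w,h=roi; c=im[y:y+h,x:x+w].astype(int)
    for b in blobs(c.max(2)<75,12): print(n,'dark',b[0],b[1],[b[2][0]+x,b[2][1]+y])
im=F['top']['color']
for (u,v) in((507,264),(564,257),(265,262),(372,395),(385,282),(420,292),(620,380),(542,387),(550,413)):
    print((u,v),plane(F['top'],[[u*.64,v*.64]],22 if u<430 and v>270 or v>370 else 10)[0].round())
# black grips, top & scene
for n,roi in(('top',(225,175,55,80)),('scene',(185,180,80,45))):
    x,y,w,h=roi; c=F[n]['color'][y:y+h,x:x+w].astype(int)
    for b in blobs(c.max(2)<50,6): print(n,'black',b[0],b[1],[b[2][0]+x,b[2][1]+y])
# crop
c=F['top']['color'][130:270,130:400]; cv2.imwrite('pics/crop0.png',cv2.resize(c,None,fx=2.96,fy=2.96,interpolation=cv2.INTER_CUBIC))
E
```

```text
top dark 109 [54, 23, 13, 13] [359.8, 164.3]
top dark 76 [20, 29, 9, 11] [324.0, 169.1]
scene dark 89 [26, 15, 11, 11] [320.5, 200.2]
scene dark 118 [64, 23, 12, 12] [359.3, 208.5]
(507, 264) [ 593. -185.   10.]
(564, 257) [ 604. -281.   10.]
(265, 262) [603. 214.  10.]
(372, 395) [382.  38.  22.]
(385, 282) [564.  16.  22.]
(420, 292) [546. -41.  22.]
(620, 380) [ 398. -360.   22.]
(542, 387) [ 390. -232.   22.]
(550, 413) [ 348. -243.   22.]
scene black 97 [38, 21, 17, 12] [230.8, 206.8]
```

View pics/crop0.png

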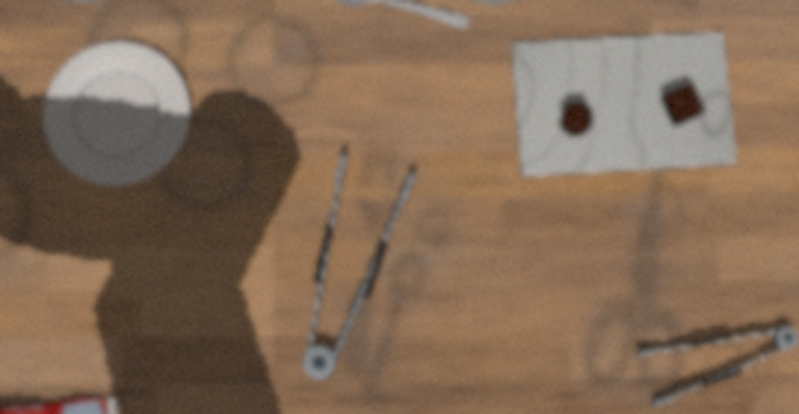

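The close crop confirms the choice: the big tongs' bow is at (319,362) and their black grips are at (325,252) and (376,270), giving 180 mm from bow centre to tips. The small pair measures about 125 mm, so it's ruled out. I'll go above the big pair.

Emit:
{"op": "step_arm", "data": {"linear": [[-0.7, -0.6, 0.12], [-0.7, -0.6, 0.12], [-0.7, -0.6, 0.12], [-0.7, -0.6, 0.12], [-0.7, -0.6, 0.12], [-0.7, -0.6, 0.12], [-0.7, -0.6, 0.12], [-0.7, -0.6, 0.12], [-0.7, -0.6, 0.12]], "turn": [0.237, 0.237, 0.237, 0.237, 0.237, 0.237, 0.237, 0.237, 0.237]}}

```text
time_s: 1.27
ee_pos: [357.5, 268.6, 188.8]
ee_rot: [-180.0, 0.0, 69.7]
force: [-0.7, -0.4, 0.2]
gripper_width: 91.3
gripper_force: 0.0
```

```bash
cat >> h.py <<'E'
def move(s,xyz,yaw):
    "shift and turn, in the move's units, from the measured pose to a tool-down pose"
    M=R.from_euler('xyz',s['ee_rot'],degrees=True).as_matrix()
    d=M.T@(np.array(xyz)-s['ee_pos'])/300
    t=-((yaw-s['ee_rot'][2]+180)%360-180)/360
    return d.round(4).tolist(),round(t,4)
E
python3 - <<'E'
from h import *; from workcell import env
s=env.state(); print(s['ee_pos'],s['ee_rot'],s['qpos'],s['time_s']); print(move(s,(469,13,150),-16))
E
```

```text
[357.52728279 268.57600957 188.8011064 ] [-1.79986966e+02  1.63274598e-02  6.97126998e+01] [3.54392233e+01 8.47948825e+00 1.08584235e+02 1.76958356e-03
 6.29571087e+01 5.57257205e+01] 1.275
([-0.6702, 0.6439, 0.1294], np.float64(0.2381))
```

Emit:
{"op": "step_arm", "data": {"linear": [[-0.67, 0.644, 0.13], [-0.67, 0.644, 0.13], [-0.67, 0.644, 0.13], [-0.67, 0.644, 0.13], [-0.67, 0.644, 0.13], [-0.67, 0.644, 0.13], [-0.67, 0.644, 0.13], [-0.67, 0.644, 0.13], [-0.67, 0.644, 0.13], [-0.67, 0.644, 0.13]], "turn": [0.238, 0.238, 0.238, 0.238, 0.238, 0.238, 0.238, 0.238, 0.238, 0.238]}}

```text
time_s: 2.52
ee_pos: [468.6, 13.1, 149.9]
ee_rot: [-180.0, 0.0, -15.9]
force: [-1.1, 0.6, 0.6]
gripper_width: 91.2
gripper_force: 0.0
```

```bash
python3 - <<'E'
from h import *; from workcell import env,cams
import pickle
s=env.state(); f=cams.grab_frame('wrist'); t=cams.grab_frame('top'); pickle.dump((s,f,t),open('f1.pkl','wb'))
print(s['ee_pos'],s['ee_rot'],s['time_s'])
cv2.imwrite('pics/w1.png',cv2.resize(f['color'],(800,600)))
c=f['color'].astype(int)
for b in blobs(c.max(2)<45,40): print(b, plane(f,[b[2]],22,s)[0].round(1))
E
```

```text
[468.6203379   13.06156463 149.89203435] [-1.79997706e+02  5.13196677e-03 -1.58559978e+01] 2.525
(np.int32(48), [233, 188, 4, 18], [234.1, 198.0]) [461.7  41.3  22. ]
(np.int32(797), [139, 203, 40, 35], [163.8, 223.8]) [455.6 111.9  22. ]
(np.int32(622), [346, 208, 39, 29], [360.1, 225.7]) [403.9 -64.   22. ]
(np.int32(38934), [0, 210, 512, 174], [224.1, 319.2]) [342.4  88.6  22. ]
(np.int32(6585), [350, 210, 162, 84], [453.0, 257.8]) [ 344.2 -147.6   22. ]
(np.int32(1279), [219, 344, 90, 40], [263.8, 370.5]) [268.8  67.5  22. ]
(np.int32(323), [195, 350, 36, 34], [209.9, 367.4]) [288.1 122.2  22. ]
```

View pics/w1.png

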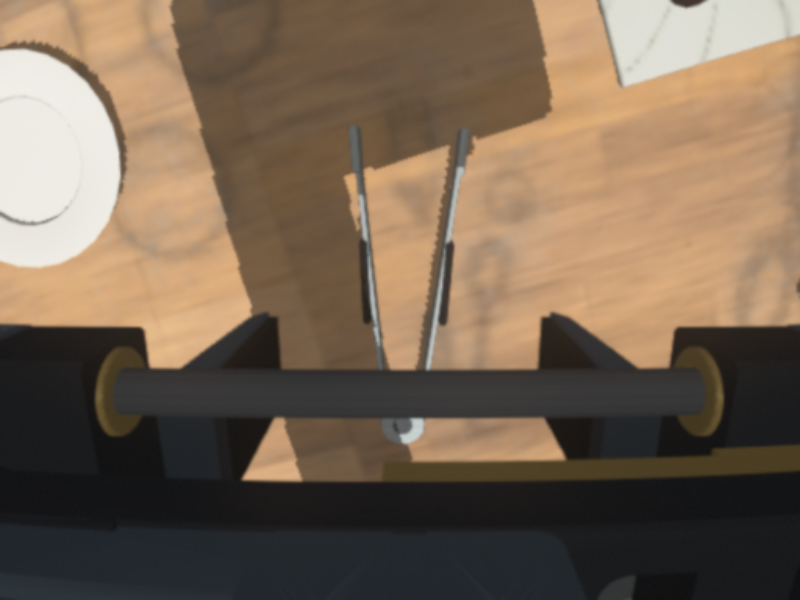

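The wrist view shows the tongs' grips at (366,283) and (447,284), the tips at (355,127) and (464,130), and the bow at (403,427). The saucer is partly in view at the left edge.

```bash
python3 - <<'E'
from h import *; import pickle
s,f,t=pickle.load(open('f1.pkl','rb')); s0,F=pickle.load(open('f0.pkl','rb')); t=F['top']; sc=F['scene']
k=.64
P={'bow':(403,427),'tipL':(355,127),'tipR':(464,130),'gL':(366,283),'gR':(447,284),'gLtop':(363,242),'gRtop':(449,242),'gLbot':(370,323),'gRbot':(442,323)}
for n,p in P.items(): print(n,plane(f,[np.array(p)*k],22,s)[0].round(1))
cr=lambda u,v:[[130+u/2.96,130+v/2.96]]
for n,p,q in(('bow',(403,427),(319,362)),('tipL',(355,127),(345,148)),('tipR',(464,130),(412,168))):
    print('tri',n,cross(ray(f,[np.array(p)*k],s),ray(t,cr(*q))))
for n,a,b in(('round',(324.0,169.1),(320.5,200.2)),('square',(359.8,164.3),(359.3,208.5))):
    print('tri',n,cross(ray(t,[a]),ray(sc,[b])), plane(t,[a],20)[0].round(1),plane(sc,[b],16)[0].round(1))
# saucer: bright low-saturation region, top view
for n,fr,roi in(('top',t,(130,130,80,75)),):
    x,y,w,h=roi; c=fr['color'][y:y+h,x:x+w]; hsv=cv2.cvtColor(c,cv2.COLOR_BGR2HSV)
    m=((hsv[...,1]<50)&(hsv[...,2]>80)).astype(np.uint8)
    ct=max(cv2.findContours(m,cv2.RETR_EXTERNAL,cv2.CHAIN_APPROX_NONE)[0],key=cv2.contourArea)
    e=cv2.fitEllipse(cv2.convexHull(ct)); u=[e[0][0]+x,e[0][1]+y]; print('saucer',e,plane(fr,[u],11)[0].round(1))
    print(np.linalg.norm(plane(fr,[[u[0]-e[1][0]/2,u[1]]],11)-plane(fr,[[u[0]+e[1][0]/2,u[1]]],11)))
    us=u
b=[295/800*512,250/600*384]
print('tri saucer',cross(ray(t,[us]),ray(sc,[b])))
E
```

```text
bow [383.2  41.3  22. ]
tipL [560.8  17.4  22. ]
tipR [543.3 -38.7  22. ]
gL [476.6  36.6  22. ]
gR [463.4  -7.9  22. ]
gLtop [499.7  31.4  22. ]
gRtop [486.5 -15.2  22. ]
gLbot [453.1  41.3  22. ]
gRbot [441.6   0.8  22. ]
tri bow (array([383.48632326,  40.05101768,  23.00320882]), np.float64(2.1879390857972365))
tri tipL (array([556.27316153,  14.01998755,  66.54652253]), np.float64(0.09702459347489562))
tri tipR (array([544.3091055 , -39.82949576,  27.88117607]), np.float64(4.355474565273308))
tri round (array([ 591.8406323 , -183.32246068,   14.10544304]), np.float64(0.19980018503806246)) [ 590.6 -182.6   20. ] [ 589.  -184.2   16. ]
tri square (array([ 603.3549223 , -276.99441431,   14.45226777]), np.float64(0.32959134084215524)) [ 602.  -275.6   20. ] [ 601.2 -277.7   16. ]
saucer ((39.13103485107422, 37.60820770263672), (48.31242370605469, 50.473106384277344), 48.46690368652344) [603.  215.1  11. ]
126.15846984958021
tri saucer (array([603.25838532, 214.44329245,  11.7153153 ]), np.float64(1.3073173499670918))
```

The measurements agree: the bow stands at z≈23, the length is about 187.5 mm, and the grips measure about 51 mm over their outsides. That puts the tongs' origin at (469.5, 14.6) with yaw −17.1°. The praline is at (591.8, −183.3), the square one 93 mm away from it, and the saucer at (603, 215). I'll descend to the grips.

```bash
python3 - <<'E'
from h import *; from workcell import env
s=env.state(); print(move(s,(469.5,14.6,14),-17.1))
E
```

```text
([0.0014, -0.0057, 0.453], np.float64(0.0032))
```

Emit:
{"op": "step_arm", "data": {"linear": [[0.0014, -0.0057, 0.15], [0.0014, -0.0057, 0.3], [0.0014, -0.0057, 0.4], [0.0014, -0.0057, 0.45], [0.0014, -0.0057, 0.453], [0.0014, -0.0057, 0.453]], "turn": [0.003, 0.003, 0.003, 0.003, 0.003, 0.003]}}

```text
time_s: 3.38
ee_pos: [470.1, 14.6, 14.6]
ee_rot: [-180.0, -0.1, -17.1]
force: [0.6, 0.1, 0.2]
gripper_width: 91.2
gripper_force: 0.0
```

Emit:
{"op": "step_arm", "data": {"linear": [[0, 0, 0], [0, 0, 0], [0, 0, 0], [0, 0, 0], [0, 0, 0], [0, 0, 0], [0, 0, 0], [0, 0, 0]], "turn": [0, 0, 0, 0, 0, 0, 0, 0], "fingers": -0.008, "force": 20}}

```text
time_s: 4.38
ee_pos: [469.8, 14.6, 14.2]
ee_rot: [-180.0, -0.0, -17.2]
force: [0.6, 0.1, 2.0]
gripper_width: 45.8
gripper_force: 5.0
```

Emit:
{"op": "step_arm", "data": {"linear": [[0, 0, -0.05], [0, 0, -0.15], [0, 0, -0.25], [0, 0, -0.3], [0, 0, -0.3], [0, 0, -0.3]], "turn": [0, 0, 0, 0, 0, 0]}}

```text
time_s: 5.12
ee_pos: [468.7, 14.5, 103.1]
ee_rot: [180.0, 0.1, -17.2]
force: [0.2, -1.3, -0.5]
gripper_width: 45.9
gripper_force: 4.0
```

```bash
python3 - <<'E'
from h import *; from workcell import env
s=env.state(); print(s['gripper_width'],s['gripper_force'],move(s,(520,-161,104),-17.1))
E
```

```text
45.88123869693744 4.046679809689522 ([0.3361, 0.5084, -0.0033], np.float64(-0.0002))
```

Emit:
{"op": "step_arm", "data": {"linear": [[0.05, 0.08, 0], [0.12, 0.19, 0], [0.2, 0.3, 0], [0.27, 0.4, 0], [0.32, 0.48, 0], [0.336, 0.508, 0], [0.336, 0.508, 0], [0.336, 0.508, 0]], "turn": [0, 0, 0, 0, 0, 0, 0, 0]}}

```text
time_s: 6.12
ee_pos: [520.3, -159.8, 103.7]
ee_rot: [-180.0, 0.1, -17.1]
force: [-0.2, -0.2, -2.2]
gripper_width: 45.7
gripper_force: 4.0
```

```bash
python3 - <<'E'
from h import *; from workcell import env,cams
import pickle
s=env.state(); f=cams.grab_frame('wrist'); pickle.dump((s,f),open('f2.pkl','wb'))
print(s['ee_pos'],s['ee_rot'],s['time_s'],s['gripper_width'],s['force'])
cv2.imwrite('pics/w2.png',cv2.resize(f['color'],(800,600)))
c=f['color'].astype(int)[:200]
for b in blobs(c.max(2)<80,40): print(b, plane(f,[b[2]],20,s)[0].round(1))
E
```

```text
[ 520.26797387 -159.75866315  103.65070939] [-1.79973712e+02  8.17917249e-02 -1.71210066e+01] 6.125 45.72409533937785 [-0.22055884 -0.21721919 -2.1692056 ]
(np.int32(337), [357, 14, 33, 54], [369.7, 47.3]) [ 601.2 -264.2   20. ]
(np.int32(252), [213, 61, 10, 92], [217.2, 100.3]) [ 597.4 -149.6   20. ]
(np.int32(132), [305, 62, 6, 60], [307.4, 88.2]) [ 586.5 -214.    20. ]
(np.int32(768), [246, 76, 37, 38], [266.7, 95.2]) [ 590.3 -184.7   20. ]
(np.int32(52), [295, 170, 5, 30], [297.5, 186.7]) [ 518.7 -187.5   20. ]
(np.int32(57), [224, 174, 5, 26], [225.8, 187.1]) [ 534.5 -135.2   20. ]
(np.int32(52), [300, 191, 9, 9], [304.2, 196.4]) [ 509.8 -190.4   20. ]
(np.int32(49), [215, 192, 9, 8], [218.9, 196.5]) [ 529.  -127.8   20. ]
```

View pics/w2.png

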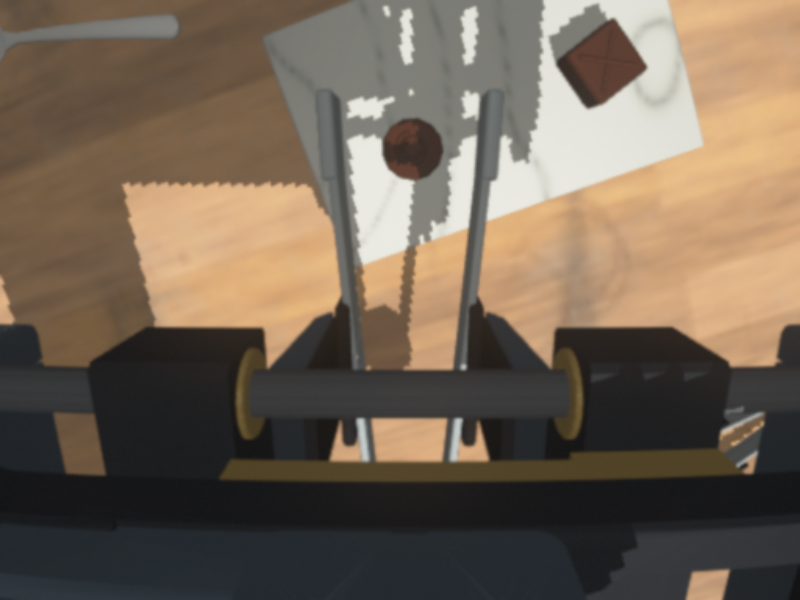

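The wrist view shows the jaws at (327,135) and (491,135), on either side of the round praline at (412,149). The square praline is well clear at (603,62).

```bash
python3 - <<'E'
from h import *; import pickle; from workcell import env
s,f=pickle.load(open('f2.pkl','rb')); k=.64
z=s['ee_pos'][2]-14.2+22
a=plane(f,np.array([(326,92),(493,92),(330,180),(488,180)])*k,z,s); print(a.round(1))
jaw=a.mean(0); M=R.from_euler('xyz',s['ee_rot'],degrees=True).as_matrix()
print('jaw in tool',(M.T@(jaw-s['ee_pos'])).round(1))
m=a[:2].mean(0)-a[2:].mean(0); print('dir',np.degrees(np.arctan2(m[1],m[0])))
p=plane(f,[np.array((412,149))*k],24,s)[0]; print('praline',p, cross(ray(f,[np.array((412,149))*k],s),ray(pickle.load(open('f0.pkl','rb'))[1]['top'],[(324,169.1)])))
E
```

```text
[[ 610.1 -162.6  111.5]
 [ 596.3 -207.6  111.5]
 [ 586.5 -155.8  111.5]
 [ 573.1 -199.7  111.5]]
jaw in tool [74.4 -0.3 -7.9]
dir -17.39403166144809
praline [ 590.65161678 -182.52039271   24.        ] (array([ 590.78091323, -182.62439953,   19.31933317]), np.float64(0.07045318791030378))
```

```bash
python3 - <<'E'
from h import *; from workcell import env
s=env.state(); print(s['ee_pos'],move(s,(519.4,-160.8,28),-17.1))
E
```

```text
[ 520.40261139 -159.72462154  103.83743751] ([-0.0019, 0.0045, 0.2528], np.float64(-0.0))
```

Emit:
{"op": "step_arm", "data": {"linear": [[-0.002, 0.0045, 0], [-0.002, 0.0045, 0.06], [-0.002, 0.0045, 0.13], [-0.002, 0.0045, 0.19], [-0.002, 0.0045, 0.23], [-0.002, 0.0045, 0.25], [-0.002, 0.0045, 0.2525], [-0.002, 0.0045, 0.2525]], "turn": [0, 0, 0, 0, 0, 0, 0, 0]}}

```text
time_s: 7.18
ee_pos: [520.3, -162.1, 28.8]
ee_rot: [-180.0, -0.1, -17.2]
force: [0.1, 0.0, -1.5]
gripper_width: 46.3
gripper_force: 4.0
```

```bash
python3 - <<'E'
from h import *; from workcell import env,cams
s=env.state(); f=cams.grab_frame('wrist'); print(s['ee_pos'],s['force'])
cv2.imwrite('pics/w3.png',cv2.resize(f['color'][:240,130:400],None,fx=2.5,fy=2.5))
E
```

```text
[ 520.31853431 -162.05052157   28.78474208] [ 0.08175096  0.00696299 -1.53918808]
```

View pics/w3.png

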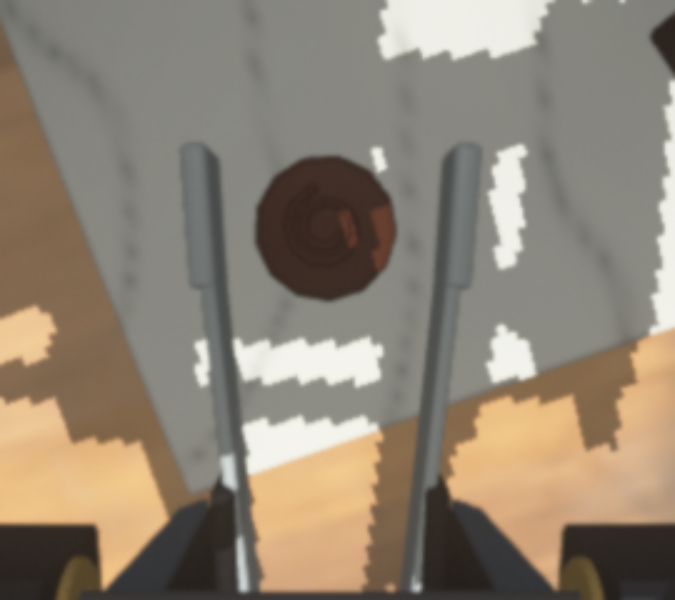

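The picture shows the praline at (326,228), centred between the jaws (inner faces at 213 and 447). I'll squeeze with 20 N.

Emit:
{"op": "step_arm", "data": {"linear": [[0, 0, 0], [0, 0, 0], [0, 0, 0], [0, 0, 0], [0, 0, 0], [0, 0, 0], [0, 0, 0]], "turn": [0, 0, 0, 0, 0, 0, 0], "fingers": 0.4, "force": 20}}

```text
time_s: 8.1
ee_pos: [520.0, -162.0, 28.3]
ee_rot: [-180.0, -0.0, -17.2]
force: [0.9, 0.1, -0.6]
gripper_width: 37.5
gripper_force: 20.0
```

Emit:
{"op": "step_arm", "data": {"linear": [[0, 0, -0.02], [0, 0, -0.06], [0, 0, -0.12], [0, 0, -0.2], [0, 0, -0.25], [0, 0, -0.25], [0, 0, -0.25]], "turn": [0, 0, 0, 0, 0, 0, 0]}}

```text
time_s: 8.98
ee_pos: [519.3, -161.7, 102.7]
ee_rot: [-180.0, 0.1, -17.2]
force: [-0.3, -0.6, -0.9]
gripper_width: 37.8
gripper_force: 20.0
```

```bash
python3 - <<'E'
from h import *; from workcell import env,cams
s=env.state(); f=cams.grab_frame('wrist'); print(s['ee_pos'],s['force'],s['gripper_width'])
cv2.imwrite('pics/w4.png',cv2.resize(f['color'][:240,130:400],None,fx=2.5,fy=2.5))
d=np.array([np.cos(np.radians(17.2)),-np.sin(np.radians(17.2))])
print(move(s,(*(np.array([603,215])-74*d),105),-17.1))
E
```

```text
[ 519.2967081  -161.74543258  102.70049809] [-0.33087193 -0.61800659 -0.87237485] 37.78071194595751
([-0.3507, -1.2824, -0.0071], np.float64(-0.0002))
```

View pics/w4.png

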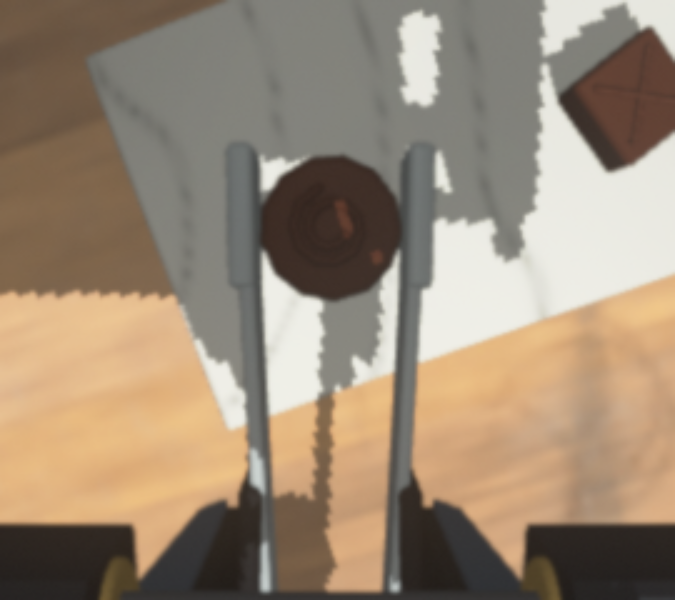

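The picture shows the praline clamped between the jaws at (330,228), lifted clear of the slab and upright. I'll carry it to the saucer in two calls.

Emit:
{"op": "step_arm", "data": {"linear": [[-0.02, -0.08, 0], [-0.06, -0.2, 0], [-0.1, -0.34, 0], [-0.14, -0.49, 0], [-0.175, -0.64, 0], [-0.21, -0.79, 0], [-0.25, -0.91, 0], [-0.27, -0.99, 0], [-0.27, -0.99, 0]], "turn": [0, 0, 0, 0, 0, 0, 0, 0, 0]}}

```text
time_s: 10.15
ee_pos: [529.7, 147.0, 102.3]
ee_rot: [180.0, 0.1, -17.0]
force: [0.2, -0.6, -1.6]
gripper_width: 37.7
gripper_force: 20.0
```

Emit:
{"op": "step_arm", "data": {"linear": [[-0.02, -0.08, 0], [-0.05, -0.18, 0], [-0.07, -0.26, 0], [-0.08, -0.292, 0], [-0.08, -0.292, 0], [-0.08, -0.292, 0], [-0.08, -0.292, 0]], "turn": [0, 0, 0, 0, 0, 0, 0]}}

```text
time_s: 11.02
ee_pos: [533.1, 235.6, 103.3]
ee_rot: [180.0, 0.0, -17.2]
force: [0.0, -0.1, -1.1]
gripper_width: 37.1
gripper_force: 20.0
```

```bash
python3 - <<'E'
from h import *; from workcell import env,cams
import pickle
s=env.state(); f=cams.grab_frame('wrist'); pickle.dump((s,f),open('f3.pkl','wb'))
print(s['ee_pos'],s['ee_rot'],s['time_s'],s['gripper_width'],s['force'])
cv2.imwrite('pics/w5.png',cv2.resize(f['color'],(800,600)))
E
```

```text
[533.07076348 235.57456692 103.32821632] [ 1.79984105e+02  3.94292029e-03 -1.72182805e+01] 11.025 37.106987236154474 [ 0.00752229 -0.13613076 -1.08739674]
```

View pics/w5.png

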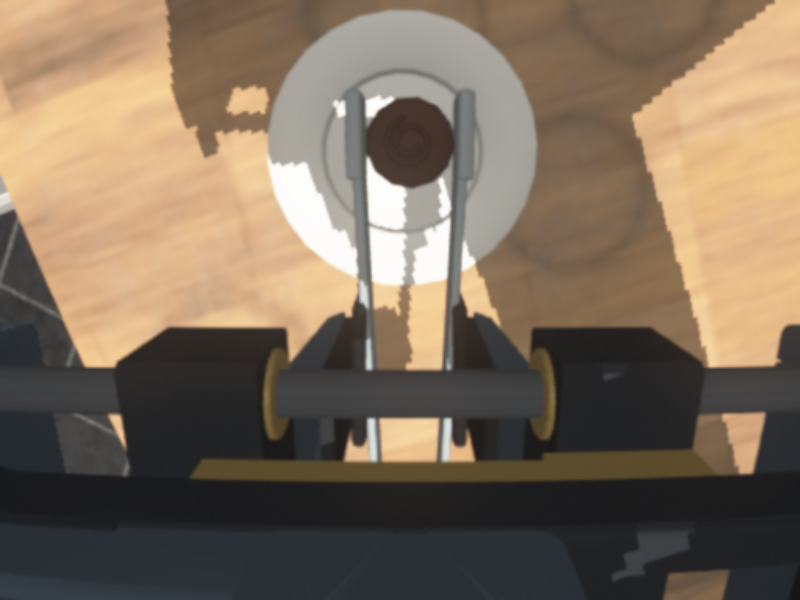

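The picture shows the saucer centred at about (402,148), with the praline in the jaws above it at (410,142). I'll work out the small correction and the lowering.

```bash
python3 - <<'E'
from h import *; import pickle
s,f=pickle.load(open('f3.pkl','rb')); k=.64
e=plane(f,np.array([(268,148),(536,148),(402,10),(402,285)])*k,11,s); c=(e.min(0)*0+e.mean(0))
print('saucer',c,np.linalg.norm(e[0]-e[1]),np.linalg.norm(e[2]-e[3]), cross(ray(f,[np.array((402,148.))*k],s),ray(pickle.load(open('f0.pkl','rb'))[1]['top'],[(169.1,167.6)])))
p=plane(f,[np.array((410,142))*k],s['ee_pos'][2]-28.3+26,s)[0]; print('praline',p)
t=s['ee_pos'].copy(); t[:2]+=(c-p)[:2]; t[2]=28.3; print(t,move(s,t,-17.2))
E
```

```text
saucer [604.82608269 217.12498928  11.        ] 128.21657231805335 128.84218697055098 (array([ 6.05884028e+02,  2.17102819e+02, -1.64714405e-02]), np.float64(0.9033534268051284))
praline [603.1274038  213.90448613 101.02821632]
[534.76944237 238.79507007  28.3       ] ([0.0022, -0.012, 0.2501], np.float64(-0.0001))
```

Emit:
{"op": "step_arm", "data": {"linear": [[0.002, -0.012, 0.02], [0.002, -0.012, 0.08], [0.002, -0.012, 0.15], [0.002, -0.012, 0.2], [0.002, -0.012, 0.23], [0.002, -0.012, 0.245], [0.002, -0.012, 0.25], [0.002, -0.012, 0.25], [0.002, -0.012, 0.25]], "turn": [0, 0, 0, 0, 0, 0, 0, 0, 0]}}

```text
time_s: 12.2
ee_pos: [535.0, 239.9, 28.8]
ee_rot: [-180.0, -0.0, -17.2]
force: [-0.8, 0.1, -1.4]
gripper_width: 37.6
gripper_force: 20.0
```

Emit:
{"op": "step_arm", "data": {"linear": [[0, 0, 0.002], [0, 0, 0.002], [0, 0, 0.002]], "turn": [0, 0, 0]}}

```text
time_s: 12.58
ee_pos: [534.8, 239.8, 27.8]
ee_rot: [-180.0, -0.0, -17.2]
force: [0.1, 0.1, -0.8]
gripper_width: 37.6
gripper_force: 20.0
```

Emit:
{"op": "step_arm", "data": {"linear": [[0, 0, 0], [0, 0, 0], [0, 0, 0], [0, 0, 0], [0, 0, 0], [0, 0, 0], [0, 0, 0]], "turn": [0, 0, 0, 0, 0, 0, 0], "fingers": -0.008}}

```text
time_s: 13.45
ee_pos: [534.7, 239.8, 27.7]
ee_rot: [-180.0, 0.0, -17.2]
force: [-0.7, -0.1, -0.5]
gripper_width: 45.9
gripper_force: 4.0
```

Emit:
{"op": "step_arm", "data": {"linear": [[0, 0, -0.02], [0, 0, -0.07], [0, 0, -0.14], [0, 0, -0.21], [0, 0, -0.25], [0, 0, -0.25], [0, 0, -0.25]], "turn": [0, 0, 0, 0, 0, 0, 0]}}

```text
time_s: 14.32
ee_pos: [534.2, 239.6, 102.2]
ee_rot: [180.0, 0.1, -17.2]
force: [-1.0, -1.2, -0.9]
gripper_width: 46.2
gripper_force: 4.0
```

```bash
python3 - <<'E'
from h import *; from workcell import env,cams
import pickle
s=env.state(); f=cams.grab_frame('wrist'); pickle.dump((s,f),open('f4.pkl','wb'))
print(s['ee_pos'],s['time_s'],s['gripper_width'],s['force'])
print(move(s,(470,15,104),-17.2))
cv2.imwrite('pics/w6.png',cv2.resize(f['color'],(800,600)))
E
```

```text
[534.20711586 239.55887451 102.17056936] 14.325 46.223640788967906 [-0.9596594  -1.19541327 -0.85635945]
([0.0164, 0.7784, -0.0055], np.float64(0.0001))
```

View pics/w6.png

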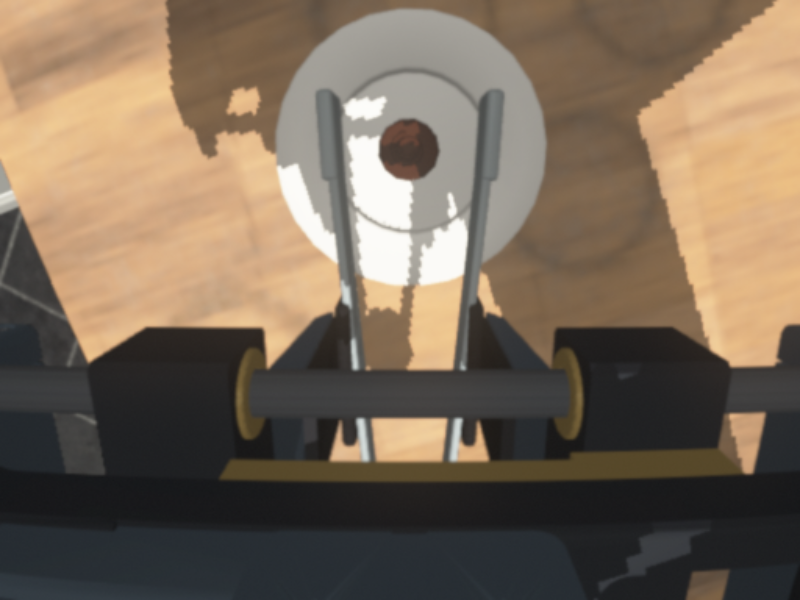

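The picture shows the praline standing upright at (409,149), in the middle of the saucer (411,148) and free of the tongs. I'll take the tongs back to their old, clear place.

Emit:
{"op": "step_arm", "data": {"linear": [[0.002, 0.08, 0], [0.005, 0.2, 0], [0.008, 0.35, 0], [0.011, 0.5, 0], [0.014, 0.65, 0], [0.016, 0.75, 0], [0.016, 0.778, 0], [0.016, 0.778, 0], [0.016, 0.778, 0]], "turn": [0, 0, 0, 0, 0, 0, 0, 0, 0]}}

```text
time_s: 15.5
ee_pos: [470.6, 15.9, 102.6]
ee_rot: [-180.0, -0.0, -17.1]
force: [-0.1, 0.9, -0.7]
gripper_width: 45.8
gripper_force: 4.0
```

```bash
python3 - <<'E'
from h import *; from workcell import env
s=env.state(); print(s['ee_pos'],move(s,(470,15,14.6),-17.2))
E
```

```text
[470.64000259  15.9213914  102.6233281 ] ([-0.0011, 0.0037, 0.2934], np.float64(0.0002))
```

Emit:
{"op": "step_arm", "data": {"linear": [[0, 0, 0.04], [0, 0, 0.12], [0, 0, 0.2], [0, 0, 0.25], [0, 0, 0.275], [0, 0, 0.287], [0, 0, 0.293], [0, 0, 0.293], [0, 0, 0.293]], "turn": [0, 0, 0, 0, 0, 0, 0, 0, 0]}}

```text
time_s: 16.62
ee_pos: [470.7, 15.3, 15.2]
ee_rot: [-180.0, -0.1, -17.2]
force: [-0.2, -0.4, -0.9]
gripper_width: 46.1
gripper_force: 4.0
```

Emit:
{"op": "step_arm", "data": {"linear": [[0, 0, 0], [0, 0, 0], [0, 0, 0], [0, 0, 0], [0, 0, 0], [0, 0, 0], [0, 0, 0], [0, 0, 0]], "turn": [0, 0, 0, 0, 0, 0, 0, 0], "fingers": -1}}

```text
time_s: 17.62
ee_pos: [470.4, 15.4, 14.8]
ee_rot: [-180.0, -0.0, -17.2]
force: [-0.3, -0.3, -0.4]
gripper_width: 91.0
gripper_force: 0.0
```

Emit:
{"op": "step_arm", "data": {"linear": [[0, 0, -0.03], [0, 0, -0.12], [0, 0, -0.25], [0, 0, -0.4], [0, 0, -0.5], [0, 0, -0.5], [0, 0, -0.5], [0, 0, -0.5]], "turn": [0, 0, 0, 0, 0, 0, 0, 0]}}

```text
time_s: 18.62
ee_pos: [469.5, 15.3, 163.5]
ee_rot: [180.0, 0.2, -17.2]
force: [0.4, 0.0, -1.3]
gripper_width: 91.4
gripper_force: 0.0
```

```bash
python3 - <<'E'
from h import *; from workcell import env,cams
s=env.state(); w=cams.grab_frame('wrist')['color']; f=cams.grab_frame('scene')['color']
print(s['ee_pos'],s['time_s'],s['gripper_width'],s['force'])
cv2.imwrite('pics/end.png',np.vstack([cv2.resize(w[:240],(640,300)),cv2.resize(f[100:300,120:420],(640,300))]))
E
```

```text
[469.48138132  15.32126289 163.52931892] 18.625 91.3905296698651 [ 0.37666844  0.04678026 -1.34936288]
```

View pics/end.png

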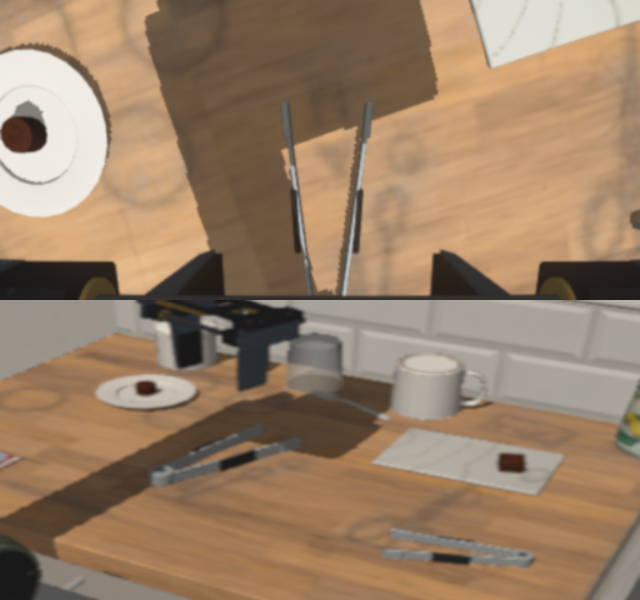

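The final picture shows the praline on the saucer at (147,388), the tongs lying flat and released (bow at 160,478), and the square praline still on the slab at (511,463).

```bash
python3 -c "
from workcell import env
print(env.job_done())"
```

```text
the job is handed in; nothing more can be done
None
```

I handed the job in at about 19 s of the 51 s allowed: the round praline stands in the middle of the saucer, the tongs lie flat and released on the worktop, and the square praline is still on the slab; the hand-in returned no verdict.

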